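# Check the hand brake of the stone trolley

### The job

Check the hand brake of the loaded lift trolley: with the backs of the fingers, press the long ball-ended brake lever in from its outer side towards the push bar until it comes up firm against its stop, without forcing it, and hold it there for two seconds to see that it stops short of the bar. Then let it back out under control all the way to rest and take the hand away. Grip nothing, leave the bar and the short lowering lever untouched, and do not shift the things on the bench.

Things in the scene. Friction and masses are not known exactly. Their poses are not given: they have to be found in the camera images.
- trolley: Lift trolley parked at the far edge of the bench; fixed. Its push handle reaches over the bench: a level steel bar 32 mm thick (rubber grips 37 mm thick near its ends), 170 mm up, along this body's y from -235 to +235 mm, bending away and down at both ends. Origin: under the bar's middle, at bench height; x points across the bar away from the robot (both levers are on that side).
- brake_face (a point): Middle of the brake lever's flat outer face, the place to press. The lever is an aluminium blade 9 mm thick, 16 mm tall, about 165 mm long with a 20 mm ball end, at bar height on the bar's +y half. Axes turn with it: x straight out of the outer face (pressing goes towards -x), y along the blade to the ball, z up. The face is straight from 60 mm before to 35 mm past this point; clear space outside it and below.
- brake_pivot (a point): Vertical pivot of the brake lever, 48 mm beyond the bar's axis, in a small aluminium clamp near the bar's middle. Axes turn with the lever as for brake_face, which lies 16.5 mm along x and 95 mm along y from here.
- brake_lever (a joint): Brake lever angle, rad: 0 fully out at rest (blade slanting 0.36 away from the bar), growing as it is pressed in, anticlockwise seen from above. Return spring: about 1.5 N at brake_face at the start, 6 N just before the hard stop at 0.36, where the blade is parallel to the bar with a 37 mm gap left to the grip. Let go from far in, it snaps back.
- lower_lever (a joint): Angle of the short lowering lever in rad: 0 at rest, growing as it is pressed in; it would drop the load, so it stays at 0.
- lower_tip (a point): End tab of the short lowering lever: a thin steel rod 75 mm long with a flat tab 30 mm by 22 mm, on the -y half of the bar, at bar height, on the same far side of the bar. This point is the middle of the tab.
- pad_wide: Olive polishing pad, disc 125 mm across and 10 mm thick lying on the bench; loose. Origin: centre of its underside.
- pad_small: Dull red polishing pad, disc 100 mm across and 9 mm thick lying on the bench; loose. Origin: centre of its underside.
- wax_tin: Plain steel tin, 72 mm across and 55 mm tall, upright on the bench; loose. Origin: centre of its underside.
- rubbing_brick: Dark grey rubbing brick 100 by 50 by 42 mm on the bench; loose. Origin: centre of its underside.
- stone_vase: Grey granite flower vase, 100 mm across and 120 mm tall, upright on the bench; loose. Origin: centre of its underside.
- water_bottle: White plastic bottle, 64 mm across and 185 mm tall, upright on the bench; loose. Origin: centre of its underside.

How it is judged:
By the outcome, as a careful person would: the job done as asked, in the order asked, and still so for the second after the job is handed in, with the robot touching nothing.
It also fails if it takes over 42 s, if anything falls off the work surface, if the arm or the gripper's body presses on something with over 40 N, if the wrist force passes 120 N, or if a joint passes its speed limit or range.

### The arm

A 6-joint arm with a two-finger parallel gripper is mounted at the origin on the work surface. World frame = base frame: x ahead of the robot, y to its left, z up, the work surface at z = 0. Lengths are in m, angles in rad, forces in N, time in s.
With the tool pointing down it reaches from about 0.25 to 0.775 m from the base axis. Payload 4 kg.
Tool frame: the origin (TCP) lies midway between the tips of the shut fingers; the grasp point (between the pads) lies robot.grip_point_offset behind it (robot.grip_point_offset is the distance from the TCP to the grasp point, in m); z points along the fingers, x is the direction in which the jaws open and shut, and the axes are right-handed (so a half turn about z gives the same grasp; the last joint's range is limited). The gripper opens to 94 mm and grips with 3 to 60 N. Pads are 16 mm wide; open, the fingers measure 119 mm over their backs; the gripper's body (75 mm by 177 mm) begins 78 mm behind the grasp point.
Start: joints at [1.167, 0.087, 1.371, -0, 1.684, -0.103], TCP at [0.163, 0.525, 0.206] pointing down, gripper open.
Joint ranges: [-3.1, 3.1], [-0.76, 2.03], [0.27, 2.55], [-1.08, 4.22], [0.17, 2.65], [-2.57, 2.57]. Speed limits (rad/s): [2.79, 2.79, 3.14, 3.14, 3.14, 3.14].

### API

Orientations are given as [roll, pitch, yaw] about the fixed x, y, z axes, in that order (R = Rz(yaw) Ry(pitch) Rx(roll)).
In Python, from bench import robot, optics, finder gives the robot as it stands. The module is installed in compiled form; this text tells all that it offers.
- The arm moves only by the tool arm_command, never from a script. Its argument "plan" is a list of rows, each a list of 5 numbers: the opening, from 0 (shut) to 1 (fully open), then the shift along the world's x, y, z in m, then the turn about the world's z in degrees. A call has 1 to 10 rows; each row is the pose to reach, as a shift and turn from the pose commanded when the call began; what a row does not reach only later rows make up. A row lasts 1/8 s, in which the tool goes at most 62.5 mm and 10.7 degrees, less where a joint would pass 70% of its speed; a pose out of reach is approached as far as the arm can. A call with a gripper value outside its range is refused whole. The fingers move at their own pace and stop on an object; the grip force is fixed at half the most. Time passes only in rows, so rows that repeat a pose let the fingers close. It gives the time, the measured TCP pose, the force and the opening at its end, in the units of the state.
- robot.get_obs(): the state, without advancing time (a new reading comes with each control period).
- optics.snapshot(name): name is "side" or "top"; returns a dict with "image" (400x640x3 uint8, red, green, blue), "fx", "fy", "cx", "cy" (pixels), "dist" ([k1, k2, p1, p2, k3] as OpenCV has them; the pictures are not rectified), "position" and "rotation" of the camera in the world. Camera axes: x right, y down, z forward; pixel columns grow to the right and rows downward; lengths in m; the calibration is good to about 2 mm. A picture is of the moment at which its call begins. There is no depth.
- robot.close_job(): hands the job in, once; it reports no verdict.
Trained networks look in the newest picture that a camera, given by its name, has taken for a name from the list of things; names that differ only in an ending like _2 or _b are one class to them, and where a whole thing is asked for, a point or a joint stands for the part that bears it (a point fixed in the world has none). Each returns a list of dicts, best first, with "p" (0 to 1); they miss things now and then, are a little off and sometimes report something else, mostly with a low value. They report only what shows in the picture. A call takes as long as a camera call.
- finder.masks_of(label, camera): "pixels" (400x640 bool, what is visible of it) and "extent" ([left, top, right, bottom] in pixels, round what is visible of it).
The state is a dict: "time": time; "joint_positions": joint angles; "qvel": joint speeds; "joint_torque": joint torques, N m; "tool_pos": TCP position; "ee_rot": TCP orientation; "wrist_force": force on the tool from outside, world axes, zero at the start; "wrist_torque": the same for the moment, N m; "width": finger opening in m.
Only numpy, scipy, OpenCV 4.12 (cv2) and the standard library are available. Lean on these libraries where they do the work, as an engineer would, in place of code of your own. Each camera call takes 0.05 s, during which the arm holds its last target.

## Working session

There is one attempt and no reset: what is moved stays moved. The work goes in short steps, Python scripts to look and compute and a tool call to move; the robot and the scene stay as the last step left them, time stands still between calls to the robot, and variables do not carry over. Pictures are saved under pics/ and viewed, and the job is handed in when it is done.

Besides the shell and the picture viewer there is one more tool, called after "Request:" in YAML: its name, and indented under it one key for each argument. arm_command: Moves the arm, as the interface text tells. Its arguments: {"type":"object","properties":{"plan":{"type":"array","items":{"type":"array","items":{"type":"number"}}}},"required":["plan"]}

```bash
mkdir -p pics; ls; cat > h.py <<'E'
import numpy as np, cv2
from bench import robot, optics, finder
def snap(n,f):
    s=optics.snapshot(n); cv2.imwrite('pics/'+f,s['image'][:,:,::-1]); return s
def K(s): return np.array([[s['fx'],0,s['cx']],[0,s['fy'],s['cy']],[0,0,1.]])
def ray(s,uv):
    p=cv2.undistortPoints(np.array(uv,float).reshape(-1,1,2),K(s),np.array(s['dist'],float)).reshape(-1,2)
    d=np.c_[p,np.ones(len(p))]@np.array(s['rotation']).T
    return np.array(s['position']),d
def atz(s,uv,z):
    o,d=ray(s,uv); return o+d*((z-o[2])/d[:,2])[:,None]
def proj(s,P):
    R=np.array(s['rotation']); c=(np.atleast_2d(P)-np.array(s['position']))@R
    return cv2.projectPoints(c,np.zeros(3),np.zeros(3),K(s),np.array(s['dist'],float))[0].reshape(-1,2)
E
python3 - <<'E'
from h import *
print(robot.get_obs(), robot.grip_point_offset)
for n in ['top','side']:
    s=snap(n,n+'0.png'); print(n,s['position'],s['rotation'],s['fx'])
    for l in ['trolley','brake_face','lower_tip','brake_pivot','pad_wide','pad_small','wax_tin','rubbing_brick','stone_vase','water_bottle']:
        for m in finder.masks_of(l,n)[:2]: print(n,l,round(m['p'],2),m['extent'],m['pixels'].sum())
E
```

```text
pics
{'time': 0.0, 'joint_positions': array([ 1.16691128e+00,  8.79517141e-02,  1.37221390e+00, -1.07553719e-05,
        1.68356291e+00, -1.03084421e-01]), 'qvel': array([ 0.00097476,  0.00010034, -0.00153016, -0.00149505, -0.00070664,
       -0.00112751]), 'joint_torque': array([-5.80701908e-04, -3.40179527e+01, -3.02430689e+01,  7.18572945e-02,
        3.28462792e-02, -1.36943545e-04]), 'tool_pos': array([0.16274929, 0.52481982, 0.20432642]), 'ee_rot': array([-3.14138350e+00,  2.12563196e-03,  1.26999472e+00]), 'wrist_force': array([-0.25178273, -0.22694653,  0.56348985]), 'wrist_torque': array([ 0.02531944,  0.04777987, -0.05522258]), 'width': 0.09376163971736558} 0.0188
top [0.30143259 0.00823662 1.26179489] [-2.95028819e+00  9.52596666e-04 -1.56474640e+00] 477.4791970130011
top trolley 0.58 [263.3, 3.4, 520.9, 221.1] 30855
top brake_face 0.56 [302.7, 155.3, 369.4, 179.9] 354
top pad_wide 0.78 [375.5, 210.8, 424.0, 256.9] 1740
top pad_small 0.95 [288.4, 209.3, 328.2, 241.4] 925
top wax_tin 0.76 [184.0, 206.9, 219.3, 235.9] 706
top rubbing_brick 0.75 [241.0, 219.8, 261.4, 263.1] 8
[... 209 characters left out ...]
[-2.28649824  0.00821427 -0.36389983] 478.13897210844874
side trolley 0.57 [312.8, 175.5, 637.9, 398.8] 37755
side brake_face 0.77 [358.6, 169.7, 375.3, 217.4] 139
side lower_tip 0.7 [410.9, 246.3, 442.5, 275.7] 235
side lower_tip 0.22 [298.5, 218.1, 332.6, 243.8] 759
side brake_pivot 0.67 [356.4, 171.5, 373.4, 218.5] 171
side pad_wide 0.71 [316.2, 280.0, 363.9, 321.0] 1351
side pad_small 0.64 [297.8, 219.4, 333.1, 242.4] 741
side wax_tin 0.64 [274.9, 155.1, 297.5, 180.8] 477
side wax_tin 0.28 [314.8, 280.2, 364.4, 321.8] 1332
side rubbing_brick 0.81 [264.8, 189.4, 303.5, 211.5] 728
side stone_vase 0.96 [344.4, 295.5, 392.5, 358.5] 2467
side water_bottle 0.75 [237.3, 135.4, 263.7, 193.9] 983
```

```bash
python3 - <<'E'
t=open('h.py').read()
t=t.replace("s=optics.snapshot(n);","s=dict(optics.snapshot(n)); r=np.array(s['rotation']); s['rotation']=Rot.from_euler('xyz',r).as_matrix() if r.size==3 else r;").replace("import numpy as np, cv2","import numpy as np, cv2\nfrom scipy.spatial.transform import Rotation as Rot")
open('h.py','w').write(t)
E
```

```text
(no output)
```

View pics/top0.png

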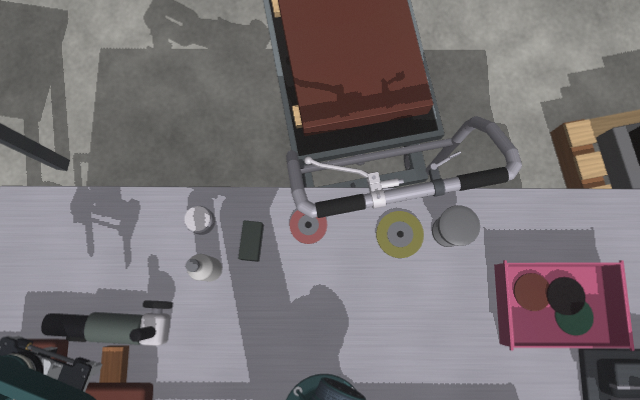

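View pics/side0.png

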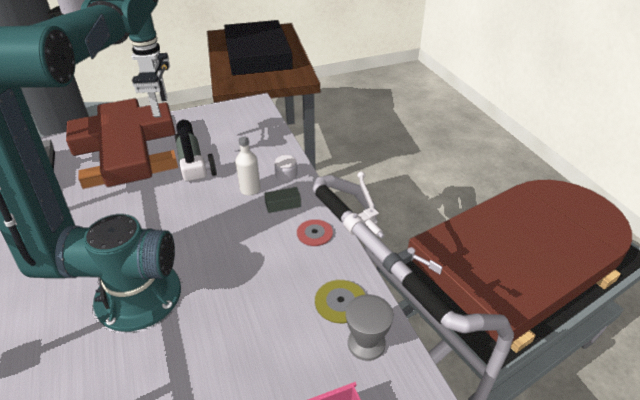

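The top view shows the brake lever from its clamp at ~(376,186) to the ball at ~(309,161). The bar runs from (318,211) to (508,174), and the lowering lever is near (440,160). I'll zoom in next.

```bash
python3 - <<'E'
from h import *
a=cv2.imread('pics/top0.png')[130:240,280:530]; cv2.imwrite('pics/z1.png',cv2.resize(a,None,fx=3.2,fy=3.2,interpolation=cv2.INTER_CUBIC))
a=cv2.imread('pics/side0.png')[160:340,290:530]; cv2.imwrite('pics/z2.png',cv2.resize(a,None,fx=3.3,fy=3.3,interpolation=cv2.INTER_CUBIC))
E
```

```text
(no output)
```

View pics/z1.png

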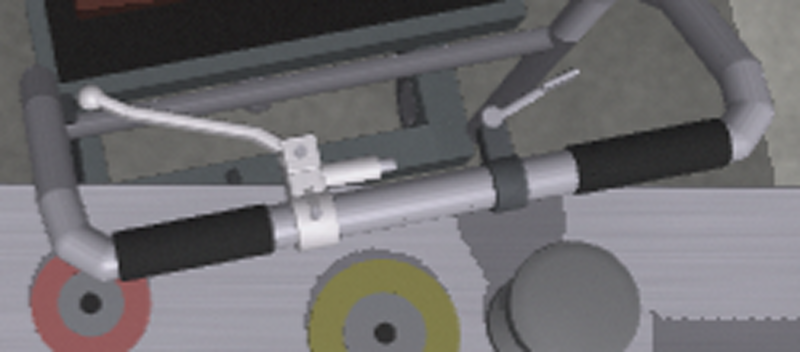

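View pics/z2.png

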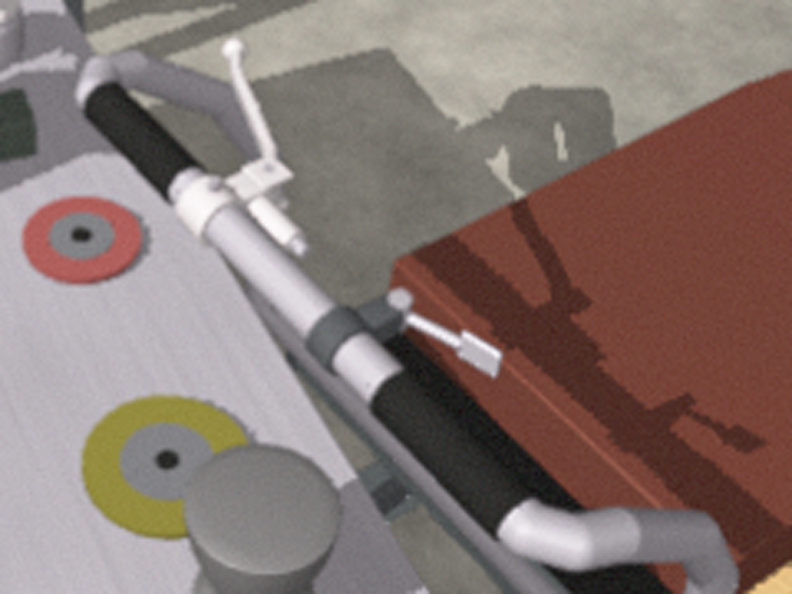

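```bash
cat >> h.py <<'E'
def zt(p): return [(280+x/3.2-.34,130+y/3.2-.34) for x,y in p]
def zs(p): return [(290+x/3.3-.35,160+y/3.3-.35) for x,y in p]
E
python3 - <<'E'
from h import *
T=snap('top','t1.png');S=snap('side','s1.png')
top=zt([(115,256),(275,229),(577,172),(730,140),(302,153),(91,98),(492,117),(560,80)])
W=atz(T,top,.17); print(W.round(3))
W2=atz(S,zs([(95,100),(190,180),(390,390),(515,515),(270,168),(233,47),(400,300),(480,352)]),.17);print(W2.round(3))
# fit trolley pose
d=W[3]-W[0]; print('yaw',np.arctan2(-d[1],-d[0])-np.pi/2, np.linalg.norm(d))
def tri(a,b):
    o1,d1=ray(T,[a]);o2,d2=ray(S,[b]);A=np.c_[d1[0],-d2[0]];k=np.linalg.lstsq(A,o2-o1,rcond=None)[0]
    p,q=o1+k[0]*d1[0],o2+k[1]*d2[0]; return (p+q)/2,np.linalg.norm(p-q)
print('ball',tri(zt([(91,98)])[0],zs([(233,47)])[0]))
print('pivot',tri(zt([(302,153)])[0],zs([(270,168)])[0]))
print('lowbolt',tri(zt([(492,117)])[0],zs([(400,298)])[0]))
E
```

```text
[[ 0.491  0.021  0.17 ]
 [ 0.512 -0.095  0.17 ]
 [ 0.556 -0.317  0.17 ]
 [ 0.58  -0.43   0.17 ]
 [ 0.569 -0.115  0.17 ]
 [ 0.61   0.04   0.17 ]
 [ 0.597 -0.256  0.17 ]
 [ 0.625 -0.307  0.17 ]]
[[ 0.486  0.024  0.17 ]
 [ 0.518 -0.085  0.17 ]
 [ 0.557 -0.309  0.17 ]
 [ 0.58  -0.419  0.17 ]
 [ 0.577 -0.094  0.17 ]
 [ 0.611  0.046  0.17 ]
 [ 0.6   -0.244  0.17 ]
 [ 0.626 -0.303  0.17 ]]
yaw 0.1951292162954823 0.45990932360476305
ball (array([0.60805172, 0.03981084, 0.17544301]), np.float64(0.00015765247368836))
pivot (array([ 0.56492394, -0.11354455,  0.18972345]), np.float64(0.002055627488089559))
lowbolt (array([ 0.59341554, -0.25279806,  0.18352525]), np.float64(0.0004983757103362109))
```

```bash
python3 - <<'E'
from h import *
T=snap('top','t2.png');S=snap('side','s2.png')
def tri(a,b):
    o1,d1=ray(T,[a]);o2,d2=ray(S,[b]);A=np.c_[d1[0],-d2[0]];k=np.linalg.lstsq(A,o2-o1,rcond=None)[0]
    p,q=o1+k[0]*d1[0],o2+k[1]*d2[0]; return ((p+q)/2).round(3),np.linalg.norm(p-q)
print('load',tri((303,132),(412,240)),tri((437,106),(511,340)))
piv=np.array([.565,-.1135]); 
def pt(x,y,z,a=-.165):
    ex=np.array([np.cos(a),np.sin(a)]);ey=np.array([-np.sin(a),np.cos(a)]); return np.r_[piv+x*ex+y*ey,z]
P=[pt(x,y,.178) for x in(.0165,.0075) for y in (.035,.095,.130)]+[pt(.0165,.095,.17)]+[np.r_[piv,.19]]+[pt(.017,.16,.17)]
P+= [np.r_[.535,-.205,.17]+t*np.r_[-.194,.981,0] for t in (-.235,0,.235)]
print(P[6])
for n,s,(x0,y0,x1,y1) in(('t',T,(280,130,530,240)),('s',S,(290,160,450,280))):
    f=3.2 if n=='t' else 4.8
    a=cv2.resize(s['image'][y0:y1,x0:x1,::-1],None,fx=f,fy=f,interpolation=cv2.INTER_CUBIC)
    for i,(u,v) in enumerate(proj(s,P)): cv2.circle(a,(int((u-x0+.5)*f),int((v-y0+.5)*f)),2,(0,0,255) if i<6 else (0,255,0),-1)
    cv2.imwrite(f'pics/m_{n}.png',a)
for n,z in(('water_bottle',.185),('stone_vase',.12)):
    for m in finder.masks_of(n,'top')[:1]:
        v,u=np.nonzero(m['pixels']); print(n,atz(T,[(u.mean(),v.mean())],z/2))
E
```

```text
load (array([ 0.808,  0.064, -0.171]), np.float64(0.021200813135232643)) (array([ 0.888, -0.359, -0.176]), np.float64(0.0011810426329565814))
[ 0.59687987 -0.02250042  0.17      ]
water_bottle [[0.36012697 0.29279726 0.0925    ]]
stone_vase [[ 0.46879576 -0.33399251  0.06      ]]
```

View pics/m_t.png

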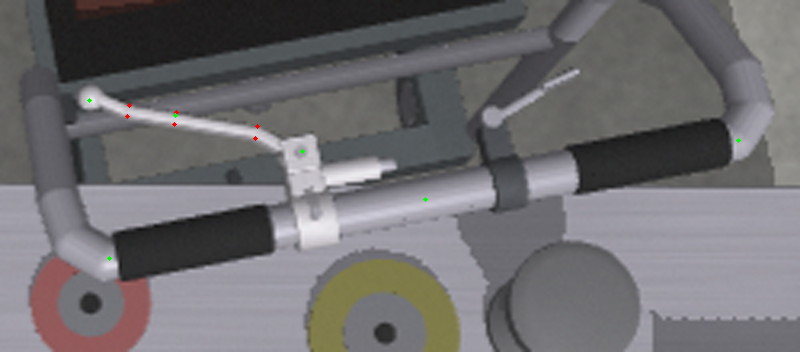

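View pics/m_s.png

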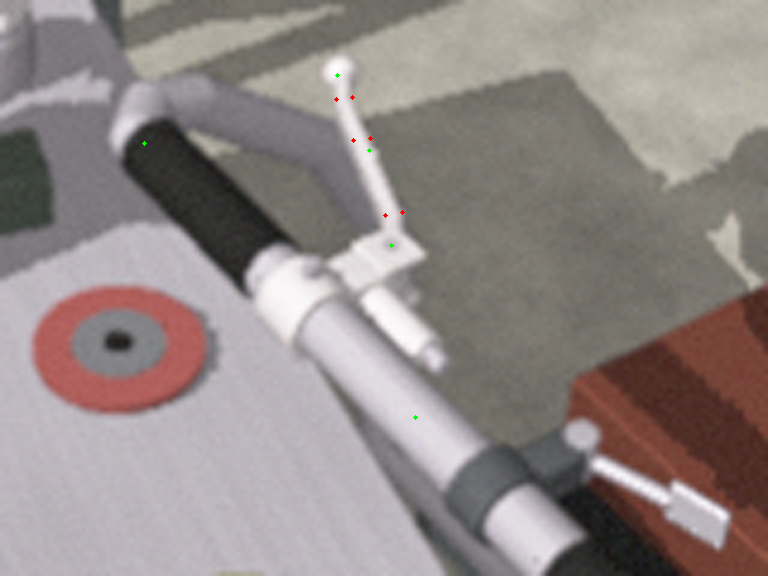

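The lever model fits both views to about 2 mm, and the load is well below. First I lift, shut the fingers and carry over to above the outside of the lever.

Request:
arm_command:
  plan:
    - [0,0,0,0.05,0]
    - [0,0.02,-0.02,0.1,-10]
    - [0,0.055,-0.06,0.1,-20]
    - [0,0.09,-0.105,0.1,-30]
    - [0,0.125,-0.15,0.1,-40]
    - [0,0.16,-0.19,0.1,-50]
    - [0,0.195,-0.23,0.1,-60]
    - [0,0.23,-0.27,0.1,-70]
    - [0,0.265,-0.31,0.1,-80]
    - [0,0.3,-0.35,0.1,-82.2]

```text
time: 2.65
tool_pos: [0.4639, 0.1739, 0.3057]
ee_rot: [-3.141, -0.001, -0.167]
wrist_force: [-0.4, -0.2, -0.3]
width: 0.0008
```

Request:
arm_command:
  plan:
    - [0,0.035,-0.04,0,0]
    - [0,0.07,-0.08,0,0]
    - [0,0.105,-0.12,0,0]
    - [0,0.14,-0.16,0,0]
    - [0,0.165,-0.19,0,0]
    - [0,0.178,-0.204,0,0]
    - [0,0.178,-0.204,0,0]

```text
time: 3.52
tool_pos: [0.6414, -0.0299, 0.3042]
ee_rot: [3.142, 0.002, -0.167]
wrist_force: [0.0, 0.3, -0.7]
width: 0.0002
```

```bash
python3 - <<'E'
from h import *
T=snap('top','t3.png');S=snap('side','s3.png')
print(robot.get_obs()['tool_pos'],robot.get_obs()['time'],robot.get_obs()['wrist_force'])
cv2.imwrite('pics/c3.png',np.hstack([cv2.resize(T['image'][130:240,240:440,::-1],(400,220)),cv2.resize(S['image'][100:240,290:450,::-1],(400,350))[:220]]))
E
```

```text
[ 0.64066764 -0.02821017  0.30545415] 3.625 [-0.43284795 -0.65293779  0.22611434]
```

View pics/s3.png

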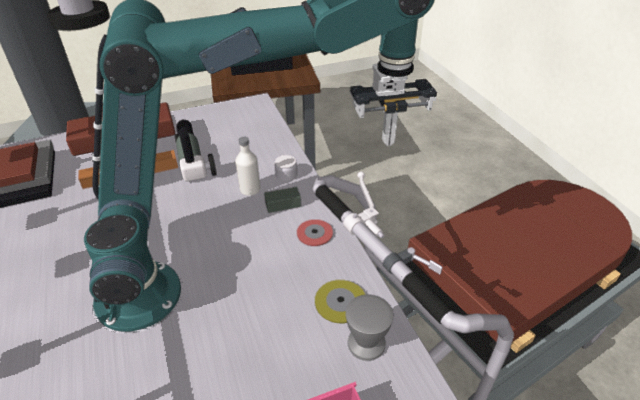

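The side view shows the shut fingers hanging at ~(390,135) beyond the lever, with nothing disturbed. Descending outside the lever.

Request:
arm_command:
  plan:
    - [0,0,0,-0.04,0]
    - [0,0,0,-0.08,0]
    - [0,0,0,-0.115,0]
    - [0,0,0,-0.14,0]
    - [0,0,0,-0.155,0]
    - [0,0,0,-0.157,0]
    - [0,0,0,-0.157,0]

```text
time: 4.5
tool_pos: [0.6415, -0.0284, 0.15]
ee_rot: [-3.142, -0.002, -0.164]
wrist_force: [-0.6, -0.0, 0.4]
width: 0.0004
```

```bash
python3 - <<'E'
from h import *
T=snap('top','t4.png');S=snap('side','s4.png')
o=robot.get_obs();print(o['tool_pos'],o['time'],o['wrist_force'],o['ee_rot'])
cv2.imwrite('pics/c4.png',np.hstack([cv2.resize(T['image'][100:220,260:410,::-1],(375,300)),cv2.resize(S['image'][110:230,310:450,::-1],(420,360))[:300]]))
E
```

```text
[ 0.64176956 -0.02866429  0.15031327] 4.6 [-0.95928143  0.0417284   0.25262426] [-3.14146194e+00 -3.08524526e-03 -1.64526504e-01]
```

View pics/c4.png

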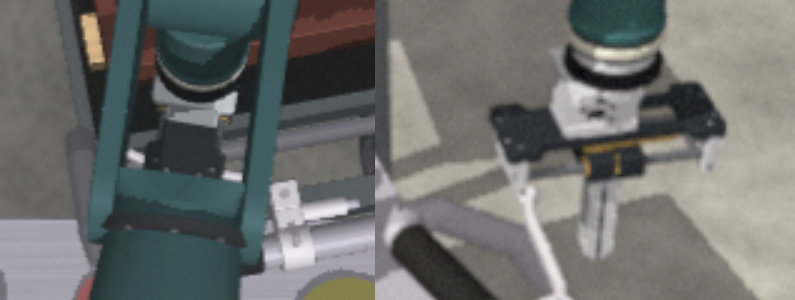

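Request:
arm_command:
  plan:
    - [0,-0.01,0.001,0,0]
    - [0,-0.02,0.0025,0,0]
    - [0,-0.026,0.003,0,0]
    - [0,-0.03,0.0035,0,0]
    - [0,-0.03,0.0035,0,0]

```text
time: 5.22
tool_pos: [0.6108, -0.0252, 0.1487]
ee_rot: [3.142, -0.0, -0.165]
wrist_force: [0.4, -0.4, 0.1]
width: 0.0002
```

Request:
arm_command:
  plan:
    - [0,-0.0023,0.0004,0,0]
    - [0,-0.0051,0.0016,0,1.7]
    - [0,-0.0078,0.0028,0,3.4]
    - [0,-0.0105,0.004,0,5.2]
    - [0,-0.0132,0.005,0,6.9]
    - [0,-0.0132,0.005,0,6.9]

```text
time: 5.98
tool_pos: [0.5978, -0.0201, 0.1486]
ee_rot: [3.142, -0.001, -0.044]
wrist_force: [4.5, 0.3, -1.0]
width: 0.0006
```

```bash
python3 - <<'E'
from h import *
F=[]
for i in range(3):
    T=snap('top','t5.png') if i%2==0 else snap('side','s5.png'); o=robot.get_obs();F.append(o['wrist_force'])
print(o['tool_pos'],o['time'],o['ee_rot'],np.mean(F,0))
S=cv2.imread('pics/s5.png')
cv2.imwrite('pics/c5.png',np.hstack([cv2.resize(T['image'][100:220,260:410,::-1],(375,300)),cv2.resize(S[110:230,310:450],(420,360))[:300]]))
E
```

```text
[ 0.59792992 -0.02012933  0.1485651 ] 6.125 [-3.14146941e+00 -4.76032532e-04 -4.42209226e-02] [ 3.7451512   0.20239271 -0.61262206]
```

View pics/c5.png

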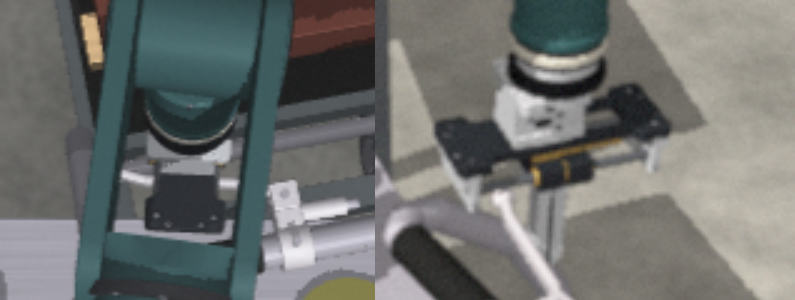

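Request:
arm_command:
  plan:
    - [0,-0.003,0.0009,0,1.8]
    - [0,-0.006,0.0018,0,3.6]
    - [0,-0.009,0.0026,0,5.4]
    - [0,-0.012,0.0033,0,7.2]
    - [0,-0.015,0.0039,0,9.0]
    - [0,-0.015,0.0039,0,9.0]

```text
time: 6.88
tool_pos: [0.583, -0.0163, 0.1486]
ee_rot: [3.141, -0.001, 0.114]
wrist_force: [6.8, 0.1, -1.9]
width: 0.0002
```

Request:
arm_command:
  plan:
    - [0,-0.0015,0.0003,0,0.9]
    - [0,-0.003,0.0006,0,1.8]
    - [0,-0.003,0.0006,0,1.8]

```text
time: 7.25
tool_pos: [0.5802, -0.0158, 0.1486]
ee_rot: [3.141, -0.002, 0.145]
wrist_force: [6.0, -0.1, -1.1]
width: 0.0004
```

```bash
python3 - <<'E'
from h import *
F=[]
for i in range(3):
    T=snap('top','t6.png') if i%2==0 else snap('side','s6.png'); o=robot.get_obs();F.append(o['wrist_force'])
print(o['tool_pos'],o['time'],o['ee_rot'],np.array(F).round(1))
S=cv2.imread('pics/s6.png')
cv2.imwrite('pics/c6.png',np.hstack([cv2.resize(T['image'][120:220,260:410,::-1],None,fx=2.6,fy=2.6)[:260],cv2.resize(S[140:230,310:450],(404,260))]))
E
```

```text
[ 0.58029066 -0.01583762  0.14858557] 7.4 [ 3.14096768e+00 -1.74019707e-03  1.45304246e-01] [[ 6.2  1.5 -1.9]
 [ 6.9 -0.  -1. ]
 [ 5.8 -0.3 -1.7]]
```

View pics/c6.png

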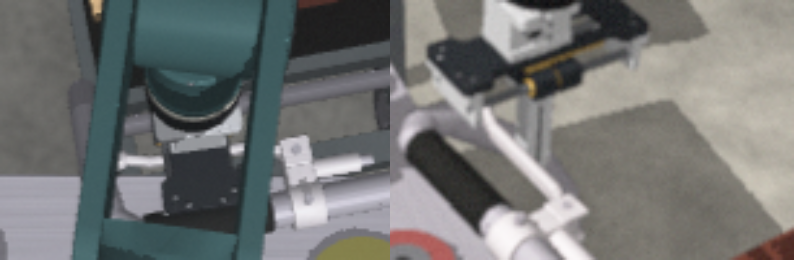

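Request:
arm_command:
  plan:
    - [0,-0.001,0.0002,0,0.6]
    - [0,-0.002,0.0004,0,1.2]
    - [0,-0.002,0.0004,0,1.2]

```text
time: 7.78
tool_pos: [0.5783, -0.0155, 0.1486]
ee_rot: [3.141, -0.002, 0.166]
wrist_force: [6.5, 0.4, -2.7]
width: 0.0009
```

Request:
arm_command:
  plan:
    - [0,-0.001,0.0001,0,0.6]
    - [0,-0.0015,0.0002,0,0.9]
    - [0,-0.0015,0.0002,0,0.9]

```text
time: 8.15
tool_pos: [0.5769, -0.0154, 0.1486]
ee_rot: [3.141, -0.002, 0.182]
wrist_force: [5.4, -0.7, -0.7]
width: 0.0006
```

Request:
arm_command:
  plan:
    - [0,-0.0007,0.0001,0,0.4]
    - [0,-0.0013,0.0002,0,0.7]
    - [0,-0.0013,0.0002,0,0.7]

```text
time: 8.52
tool_pos: [0.5766, -0.0153, 0.1487]
ee_rot: [3.14, -0.004, 0.194]
wrist_force: [8.7, -0.5, -2.5]
width: 0.0004
```

Request:
arm_command:
  plan:
    - [0,-0.0005,0,0,0]
    - [0,-0.001,0,0,0]
    - [0,-0.001,0,0,0]

```text
time: 8.9
tool_pos: [0.5765, -0.0153, 0.1487]
ee_rot: [3.14, -0.006, 0.194]
wrist_force: [11.0, -0.6, -3.9]
width: 0.0003
```

The force rises with no further travel, so the lever is firm on its stop at 11 N. Now I hold.

Request:
arm_command:
  plan:
    - [0,0,0,0,0]
    - [0,0,0,0,0]
    - [0,0,0,0,0]
    - [0,0,0,0,0]
    - [0,0,0,0,0]
    - [0,0,0,0,0]
    - [0,0,0,0,0]
    - [0,0,0,0,0]
    - [0,0,0,0,0]
    - [0,0,0,0,0]

```text
time: 10.15
tool_pos: [0.5765, -0.0152, 0.1487]
ee_rot: [3.14, -0.006, 0.194]
wrist_force: [10.7, -0.6, -3.9]
width: 0.0005
```

```bash
python3 - <<'E'
from h import *
F=[]
for i in range(3):
    T=snap('top','t7.png') if i%2==0 else snap('side','s7.png'); o=robot.get_obs();F.append(o['wrist_force'])
print(o['tool_pos'],o['time'],o['ee_rot'],np.array(F).round(1))
S=cv2.imread('pics/s7.png')
cv2.imwrite('pics/c7.png',np.hstack([cv2.resize(T['image'][120:220,260:410,::-1],None,fx=2.6,fy=2.6)[:260],cv2.resize(S[140:230,310:450],(404,260))]))
E
```

```text
[ 0.57651894 -0.015261    0.14869462] 10.3 [ 3.1396022  -0.00624982  0.19416552] [[10.8 -0.  -4.3]
 [11.   0.2 -3.2]
 [11.5 -0.3 -4.5]]
```

Request:
arm_command:
  plan:
    - [0,0,0,0,0]
    - [0,0,0,0,0]
    - [0,0,0,0,0]
    - [0,0,0,0,0]
    - [0,0,0,0,0]
    - [0,0,0,0,0]
    - [0,0,0,0,0]
    - [0,0,0,0,0]
    - [0,0,0,0,0]
    - [0,0,0,0,0]

```text
time: 11.55
tool_pos: [0.5765, -0.0153, 0.1487]
ee_rot: [3.14, -0.006, 0.194]
wrist_force: [10.6, -0.8, -3.7]
width: 0.0003
```

View pics/c7.png

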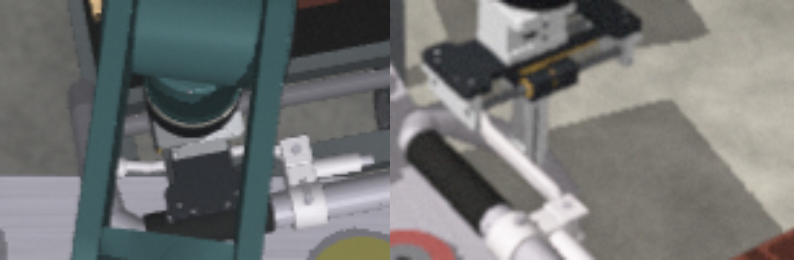

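Held 2.6 s at 10.7 N, with the blade level with the bar and a clear gap to the grip. Now I let it out along the same arc at 20 mm/s.

Request:
arm_command:
  plan:
    - [0,0.002,-0.0001,0,-0.4]
    - [0,0.0045,-0.0005,0,-1.9]
    - [0,0.007,-0.001,0,-3.6]
    - [0,0.0095,-0.0014,0,-5.1]
    - [0,0.012,-0.0019,0,-6.7]
    - [0,0.0145,-0.0026,0,-8.1]
    - [0,0.017,-0.0033,0,-9.6]
    - [0,0.0195,-0.004,0,-11.1]
    - [0,0.022,-0.0047,0,-12.6]
    - [0,0.0238,-0.0052,0,-13.7]

```text
time: 12.8
tool_pos: [0.5978, -0.0202, 0.1485]
ee_rot: [3.141, 0.0, -0.047]
wrist_force: [4.1, 1.4, -1.1]
width: 0.0003
```

Request:
arm_command:
  plan:
    - [0,0.002,-0.0008,0,-1.3]
    - [0,0.004,-0.0016,0,-2.5]
    - [0,0.006,-0.0025,0,-3.7]
    - [0,0.008,-0.0034,0,-5.0]
    - [0,0.0095,-0.0041,0,-5.9]
    - [0,0.011,-0.0047,0,-6.8]
    - [0,0.0125,-0.005,0,-6.8]
    - [0,0.014,-0.0053,0,-6.8]
    - [0,0.0155,-0.0055,0,-6.8]
    - [0,0.0175,-0.0058,0,-6.8]

```text
time: 14.05
tool_pos: [0.615, -0.026, 0.1482]
ee_rot: [3.141, 0.001, -0.165]
wrist_force: [-0.1, -0.2, 0.2]
width: 0.0004
```

```bash
python3 - <<'E'
from h import *
F=[]
for i in range(3):
    T=snap('top','t8.png') if i%2==0 else snap('side','s8.png'); o=robot.get_obs();F.append(o['wrist_force'])
print(o['tool_pos'],o['time'],o['ee_rot'],np.array(F).round(1))
S=cv2.imread('pics/s8.png')
cv2.imwrite('pics/c8.png',np.hstack([cv2.resize(T['image'][120:220,260:410,::-1],None,fx=2.6,fy=2.6)[:260],cv2.resize(S[140:230,310:450],(404,260))]))
E
```

```text
[ 0.61518192 -0.02592139  0.14836859] 14.2 [ 3.14144538e+00  4.20139057e-04 -1.64706388e-01] [[ 0.2 -0.2 -0.1]
 [ 0.5  0.4 -0.1]
 [-0.3  1.   1.3]]
```

View pics/c8.png

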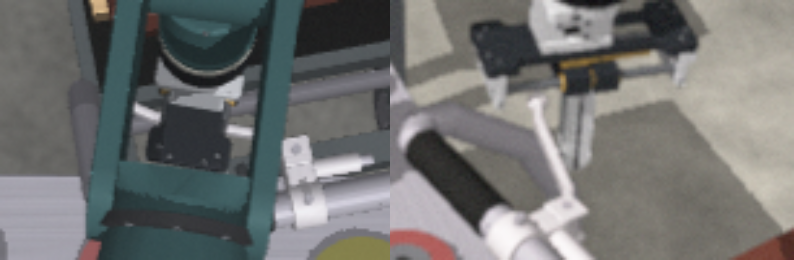

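The lever is back out and the contact force is zero. I back off, rise and return towards the start so the top view is clear for the final check.

Request:
arm_command:
  plan:
    - [0,0.008,-0.001,0,0]
    - [0,0.018,-0.002,0,0]
    - [0,0.028,-0.003,0,0]
    - [0,0.03,-0.003,0.01,0]
    - [0,0.03,-0.003,0.035,0]
    - [0,0.03,-0.003,0.07,0]
    - [0,0.03,-0.003,0.105,0]
    - [0,0.03,-0.003,0.135,0]
    - [0,0.03,-0.003,0.155,0]
    - [0,0.03,-0.003,0.157,0]

```text
time: 15.45
tool_pos: [0.646, -0.0289, 0.3086]
ee_rot: [-3.141, -0.005, -0.165]
wrist_force: [0.4, 0.2, -0.5]
width: 0.0008
```

Request:
arm_command:
  plan:
    - [0,-0.02,0.02,0,0]
    - [0,-0.05,0.055,0,0]
    - [0,-0.085,0.095,0,0]
    - [0,-0.12,0.135,0,0]
    - [0,-0.155,0.175,0,0]
    - [0,-0.19,0.215,0,0]
    - [0,-0.225,0.26,0,0]
    - [0,-0.26,0.305,0,0]
    - [0,-0.28,0.33,0,0]
    - [0,-0.28,0.33,0,0]

```text
time: 16.7
tool_pos: [0.3637, 0.3023, 0.3048]
ee_rot: [3.141, 0.001, -0.161]
wrist_force: [0.5, -0.5, -0.0]
width: 0.0003
```

```bash
python3 - <<'E'
from h import *
T=snap('top','t9.png');S=snap('side','s9.png');o=robot.get_obs();print(o['tool_pos'],o['time'],o['wrist_force'],abs(o['qvel']).max())
a=cv2.imread('pics/top0.png');
for n,s in(('top0',T),('side0',S)):
    b=s['image'][:,:,::-1].astype(int);d=abs(b-cv2.imread(f'pics/{n}.png')).max(2)>40
    if n=='top0': print('diff near levers',d[145:215,295:470].sum()); A=T['image'][130:240,280:530,::-1]
    else: print(d[165:280,355:445].sum())
cv2.imwrite('pics/c9.png',np.vstack([cv2.resize(A,(700,308),interpolation=3),cv2.resize(S['image'][150:370,240:640,::-1],(520,286)).copy() if 0 else cv2.resize(S['image'][150:320,240:640,::-1],(700,290))]))
E
```

```text
[0.3652303  0.30075429 0.30482743] 16.8 [ 0.25940881 -1.19740974  0.13378333] 0.026469092781425105
diff near levers 0
166
```

View pics/c9.png

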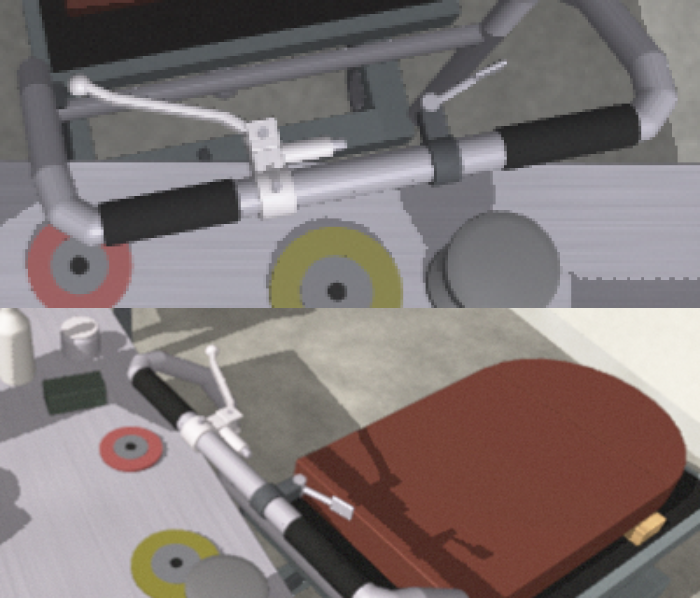

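```bash
python3 -c "
from bench import robot
print(robot.close_job())"
```

```text
the job is handed in; nothing more can be done
None
```

The brake check is done and handed in, finished at about 17 s of the 42 s allowed.

- **Pressing in:** With the fingers shut, I pressed the outer face of the lever in along its arc with the back of a finger. It came up firm where the blade is parallel to the bar. The force rose from about 6 to 11 N there with no further travel.
- **Hold:** I held it there for about 2.6 s at roughly 11 N. The camera views showed a clear gap between the lever and the grip.
- **Letting out:** I let it back out along the same arc at about 20 mm/s until the contact force was zero, then took the hand away, up and back over the bench.

**Last checks:**
- **Top view:** No pixel changed beyond the comparison threshold around either lever and the bar, so the brake lever is back at rest and the lowering lever has not moved.
- **Side view:** 166 pixels around the levers changed. I put this down to the arm's moved shadow but did not check it further. By eye, both levers and the bench items in that view sit as they did at the start.
- **Force:** Most readings on the way in were 1–2 N above the spring figures given. That was the only mismatch with what was expected.

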